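# Snap the battery cover onto a longboard battery box

## Task

Put the wrench that lies across the open grey battery box into the red tool tray, lying flat inside it. Then set the orange cover squarely onto the box and press its four corner tabs down one after another, on the white dots, until every clip has clicked home and all the tabs stay down level with the plate. Leave the other things on the bench where they are.

Things in the scene. Friction and masses are not known exactly. Their poses are not given: they have to be found in the camera images.
- box: Open grey battery box fixed on a wooden cradle (196 x 136 x 12 mm) on the bench. Box 160 mm (x) by 116 mm (y), walls 8 mm, rim top 62 mm above the bench; blue cell packs inside, tops at 26 mm, free space above. Origin: centre of the cradle's underside, on the bench; z up. Four small yellow sprung latches (clips) stick out of the inner faces of the long walls at x = +-60 mm, 53 mm up.
- box_rim (a point): Centre of the box's opening (144 x 100 mm inside), level with the rim top, above the box's origin. The cover's plate lies flat on this rim. Its four corner tabs still stand up and must each be pressed slowly straight down on the white dot, all 7 mm down to the rim: the force climbs to 5 to 10 N, drops as the barb snaps under its clip, then rises hard on the rim. Clicked home the tab stays level with the plate.
- clip0 (a joint): Sprung latch of the box at x = 60 mm, y = 46 mm in the box's frame: about 0 at rest (nothing there, or clicked home), 1 to 4 mm (0.001 to 0.004) outward while the cover's barb is pushing past or stuck against it.
- clip1 (a joint): Sprung latch of the box at x = 60 mm, y = -46 mm in the box's frame: about 0 at rest (nothing there, or clicked home), 1 to 4 mm (0.001 to 0.004) outward while the cover's barb is pushing past or stuck against it.
- clip2 (a joint): Sprung latch of the box at x = -60 mm, y = -46 mm in the box's frame: about 0 at rest (nothing there, or clicked home), 1 to 4 mm (0.001 to 0.004) outward while the cover's barb is pushing past or stuck against it.
- clip3 (a joint): Sprung latch of the box at x = -60 mm, y = 46 mm in the box's frame: about 0 at rest (nothing there, or clicked home), 1 to 4 mm (0.001 to 0.004) outward while the cover's barb is pushing past or stuck against it.
- cover: Loose orange cover, 140 to 190 g, standing on guide legs. Plate 156 mm (x) by 112 mm (y), its middle cross 30 to 35 mm above the origin (centre of the plane of the leg tips); four flexing corner tabs stand up about 11 degrees, tips to 46 mm. Tapered legs centre it in the box from up to 6 mm off, final play about 1 mm. Fits either way round, x along the box's x. Origin 32 mm above the bench when the plate lies on the rim.
- cover_grip (a point): Point in the middle of the cover's black grip rib, 55 mm above the cover's origin. The rib runs along the cover's x in the middle of the plate: 74 mm long, 16 mm thick, 28 mm tall, from the plate's top (35 mm above the origin) up to 63 mm.
- corner0 (a point): Centre of a white dot (14 mm) on top of a corner tab of the cover, at about x = 60 mm, y = 44 mm in the cover's frame: right above the barb, the place to press. It moves with the tab: about 75 mm above the bench when the cover lies loosely on the box, 67 mm when pressed down hard on the rim, 68 mm when clicked home and let go (plate top: 67 mm).
- corner1 (a point): Centre of a white dot (14 mm) on top of a corner tab of the cover, at about x = 60 mm, y = -44 mm in the cover's frame: right above the barb, the place to press. It moves with the tab: about 75 mm above the bench when the cover lies loosely on the box, 67 mm when pressed down hard on the rim, 68 mm when clicked home and let go (plate top: 67 mm).
- corner2 (a point): Centre of a white dot (14 mm) on top of a corner tab of the cover, at about x = -60 mm, y = -44 mm in the cover's frame: right above the barb, the place to press. It moves with the tab: about 75 mm above the bench when the cover lies loosely on the box, 67 mm when pressed down hard on the rim, 68 mm when clicked home and let go (plate top: 67 mm).
- corner3 (a point): Centre of a white dot (14 mm) on top of a corner tab of the cover, at about x = -60 mm, y = 44 mm in the cover's frame: right above the barb, the place to press. It moves with the tab: about 75 mm above the bench when the cover lies loosely on the box, 67 mm when pressed down hard on the rim, 68 mm when clicked home and let go (plate top: 67 mm).
- wrench: Loose steel wrench, 180 mm long, about 120 g, lying flat across the two long walls of the box (underside 62 mm above the bench), roughly along the box's y. Its shank is 17 mm wide and 7 mm thick, its ends (32 and 38 mm wide) 8 mm. Origin: middle of its length, on its underside; x along its length towards the open jaw, z up.
- tray: Red open tool tray fixed to the bench, 230 mm (its x) by 110 mm (its y), 28 mm tall, walls and floor 4 mm. Origin: centre of its underside. The wrench fits lying along its x. Tray and cover stand one on each side of the box, either way round.
- wheel_a: Green skateboard wheel lying flat, 52 mm diameter, 32 mm tall, origin at its underside. A bystander.
- wheel_b: White skateboard wheel lying flat, 52 mm diameter, 32 mm tall, origin at its underside. A bystander.
- mug: Green mug, 82 mm diameter, 85 mm tall, origin at its underside. A bystander.
- jar: Amber jar with brass cap, 64 mm diameter, 75 mm tall, origin at its underside. A bystander.
- tape: Cork-coloured roll of tape, 90 mm diameter, 24 mm tall, lying flat, origin at its underside. A bystander.
- paint_can: Blue paint can, 60 mm diameter, 105 mm tall, origin at its underside. A bystander.
- brush: Brush, 200 mm long, lying; origin under its middle. A bystander.
- driver: Red-handled screwdriver, 200 mm long, lying; origin under its middle. A bystander.
Things that resemble listed ones, but are neither listed nor needed, are in the scene too. Of the things shaped like the wrench, the steel one is meant. Several things have the shape of the cover; the one meant has the colours described above.

How it is judged:
On the way, in this order (a step that is already met when the one before it is completed fails the run):
1. the wrench lies flat in the tray, let go (x of wrench in the frame of tray between -0.06 and 0.06 m and y of wrench in the frame of tray between -0.045 and 0.045 m and z of wrench in the frame of tray below 0.015 m and angle between wrench's own z axis and vertical below 0.15 rad and linear speed of wrench below 0.03 m/s and contact force between wrench and the fingers below 0.1 N), for 0.2 s.
2. the cover is set squarely into the box, legs inside (horizontal distance between cover and box below 0.006 m and angle between the x axis of cover and the x axis of box, either way round below 0.06 rad and z of cover in the frame of box below 0.036 m), for 0.1 s.
At the end, for the whole second after the job is handed in: All white dots within 1.5 mm of home height (68 mm above the bench), all clips sprung back (below 1 mm), cover on the rim, centred within 6 mm; wrench flat in the tray (underside below 15 mm, tilt under 0.15 rad, middle within 60 mm along, 45 mm across of tray centre); both at rest (x of wrench in the frame of tray between -0.06 and 0.06 m and y of wrench in the frame of tray between -0.045 and 0.045 m and z of wrench in the frame of tray below 0.015 m and angle between wrench's own z axis and vertical below 0.15 rad and linear speed of wrench below 0.03 m/s and z of each of corner0, corner1, corner2, corner3 in the frame of box below 0.0695 m and value of joint each of clip0, clip1, clip2, clip3 below 0.001 m and linear speed of cover below 0.02 m/s and horizontal distance between cover and box below 0.006 m and z of cover in the frame of box below 0.036 m); the robot touches nothing.
It fails at once if one of the other things on the bench is pushed more than 30 mm from its place (distance of any of wheel_a, wheel_b, mug, jar, tape, paint_can, brush, driver from where it was at the start of the episode above 0.03 m).
It fails at once if the mug, the jar or the paint can is tipped over (angle between any of mug, jar, paint_can's own z axis and vertical above 0.5 rad).
It also fails if it takes over 72 s, if anything falls off the work surface, if the arm or the gripper's body presses on something with over 40 N, if the wrist force passes 120 N, or if a joint passes its speed limit or range.

## Robot

A 6-joint arm with a two-finger parallel gripper is mounted at the origin on the work surface. World frame = base frame: x ahead of the robot, y to its left, z up, the work surface at z = 0. Lengths are in m, angles in rad, forces in N, time in s.
With the tool pointing down it reaches from about 0.35 to 0.975 m from the base axis. Payload 4.9 kg.
Tool frame: the origin (TCP) lies midway between the tips of the shut fingers; the grasp point (between the pads) lies 19 mm behind it; z points along the fingers, y is the line along which they close (so a half turn about z gives the same grasp; the last joint's range is limited). The gripper opens to 85 mm and grips with 20 to 120 N. Pads are 22 mm wide; open, the fingers measure 114 mm over their backs; the gripper's body (76 mm by 85 mm) begins 54 mm behind the grasp point. The pads swing forward as they close: fully open they stand 13 mm farther back than shut.
Start: joints at [1.091, 0.053, 1.613, -0, 1.476, -0.119], TCP at [0.221, 0.585, 0.231] pointing down, gripper open.
Joint ranges: [-3.01, 3.01], [-1.01, 2.22], [0.06, 2.58], [-1.02, 4.17], [0.09, 2.62], [-3.14, 3.14]. Speed limits (rad/s): [2.57, 2.57, 3.14, 3.14, 3.14, 3.14].

## Interface

Orientations are given as a rotation vector (axis times angle).
In Python, from station import ctrl gives the robot as it stands.
- The arm moves only by the shell command python3 -m handwheel 'ROWS' [FORCE]. ROWS is JSON, a list of rows, each an object with "gripper": the gripper command: -1 is fully open, 1 is shut, values between are in proportion; "offset": the shift along the tool's x, y, z in mm, a list of three; "rotation": the turn, a rotation vector about the tool's x, y, z in rad, a list of three. A call has exactly 8 rows; each row is the pose to reach, as a shift and turn from the pose commanded when the call began, along the tool's axes at that moment; what a row does not reach only later rows make up. A row lasts 1/8 s, in which the tool goes at most 62.5 mm and 10.7 degrees, less where a joint would pass 70% of its speed; a pose out of reach is approached as far as the arm can. A call with a gripper value outside its range is refused whole. The fingers move at their own pace and stop on an object; FORCE is the grip in N (left out, the last holds). Time passes only in rows, so rows that repeat a pose let the fingers close, or fill a call up. It gives the time, the measured TCP pose, the force, the opening and the grip force at its end, in the units of the state.
- ctrl.get_obs(): the state, without advancing time (a new reading comes with each control period).
- ctrl.get_image(name): name is "scene" or "top"; returns a dict with "image" (400x640x3 uint8, red, green, blue), "fovy" (degrees; the focal length in pixels is half the picture's height over the tangent of half this angle, whatever the lens; pixels are square), "cx", "cy" (the principal point, pixels), "k1" (the pictures are not rectified: a ray, as slopes to the right and down, at radius r is drawn at 1 + k1 r^2 times it, then the intrinsics apply), "xyz" and "attitude" of the camera in the world. Camera axes: x right, y up, looking along -z (the intrinsics and any distortion apply to the point x, -y, -z); pixel columns grow to the right and rows downward; lengths in m; the calibration is good to about 2 mm. A picture is of the moment at which its call begins. There is no depth.
- ctrl.finish_job(): hands the job in; it is judged then, once.
The state is a dict: "t": time; "q": joint angles; "dq": joint speeds; "effort": joint torques, N m; "tool_pos": TCP position; "tool_rot": TCP orientation; "contact_force": force on the tool from outside, world axes, zero at the start; "wrist_torque": the same for the moment, N m; "opening": finger opening in m; "grip_force": force on a finger pad.
Only numpy, scipy, OpenCV 4.12 (cv2) and the standard library are available. Lean on these libraries where they do the work, as an engineer would, in place of code of your own. Each camera call takes 0.05 s, during which the arm holds its last target. There are 200 camera calls.

## Working session

There is one attempt and no reset: what is moved stays moved. The work goes in short steps, Python scripts to look and compute and a shell command to move; the robot and the scene stay as the last step left them, time stands still between calls to the robot, and variables do not carry over. Pictures are saved under pics/ and viewed, at most 10 in all, crops included, and the job is handed in when it is done.

```bash
mkdir -p pics; cat > h.py <<'E'
import numpy as np, cv2
from scipy.spatial.transform import Rotation as R
from station import ctrl
def grab(n,f=None):
    d=ctrl.get_image(n)
    if f: cv2.imwrite(f'pics/{f}.png',cv2.cvtColor(np.asarray(d['image']),cv2.COLOR_RGB2BGR))
    return d
def att(d):
    a=np.array(d['attitude'],float)
    return a if a.shape==(3,3) else (R.from_rotvec(a).as_matrix() if a.size==3 else R.from_quat(a).as_matrix())
def K(d):
    f=200/np.tan(np.radians(d['fovy'])/2)
    return np.array([[f,0,d['cx']],[0,f,d['cy']],[0,0,1.]])
def px2w(d,px,z):
    px=np.atleast_2d(np.array(px,float)); n=cv2.undistortPoints(px[:,None],K(d),np.array([d['k1'],0,0,0.]),None,None,None)[:,0] if 0 else und(d,px)
    r=np.c_[n[:,0],-n[:,1],-np.ones(len(n))]@att(d).T
    c=np.array(d['xyz']); z=np.broadcast_to(z,len(n))
    return c+r*((z-c[2])/r[:,2])[:,None]
def und(d,px):
    return cv2.undistortPoints(px[:,None],K(d),np.array([d['k1'],0,0,0.]))[:,0]
def w2px(d,p):
    p=np.atleast_2d(np.array(p,float)); c=(p-np.array(d['xyz']))@att(d)
    return cv2.projectPoints((c*[1,-1,-1])[:,None],np.zeros(3),np.zeros(3),K(d),np.array([d['k1'],0,0,0.]))[0][:,0]
E
python3 - <<'E'
from h import *
for n in('top','scene'):
    d=grab(n,n+'0'); print({k:v for k,v in d.items() if k!='image'})
print(ctrl.get_obs())
E
```

```text
{'fovy': 54.330130347148575, 'cx': 320.717516521717, 'cy': 203.86713280152043, 'k1': 0.009780284485638214, 'xyz': array([ 0.20223908, -0.0079027 ,  1.3147085 ]), 'attitude': array([ 0.16289571, -0.16833333, -1.59582927])}
{'fovy': 43.5498373413923, 'cx': 314.58767656890507, 'cy': 197.94382221876512, 'k1': -0.01244097016704811, 'xyz': array([ 1.31388143, -1.11000529,  1.42205021]), 'attitude': array([0.7705958 , 0.26194604, 0.62872262])}
{'t': 0.1, 'q': array([ 1.09099615e+00,  5.33005607e-02,  1.61413933e+00, -4.40424436e-05,
        1.47598626e+00, -1.19011485e-01]), 'dq': array([ 0.00067824, -0.00175395, -0.00149405,  0.0003993 ,  0.00060685,
        0.00065981]), 'effort': array([ 9.88986267e-05, -3.94905889e+01, -3.71363246e+01, -1.14358388e-04,
        3.98601580e-03,  1.64346454e-05]), 'tool_pos': array([0.22039315, 0.58426031, 0.2301903 ]), 'tool_rot': array([-5.63560573e-01, -3.09012326e+00,  2.77179006e-03]), 'contact_force': array([ 0.04460267, -0.38844551, -0.42461838]), 'wrist_torque': array([-0.04680686,  0.001344  , -0.04356858]), 'grip_force': 0.0, 'opening': 0.08525137391143225}
```

View pics/top0.png

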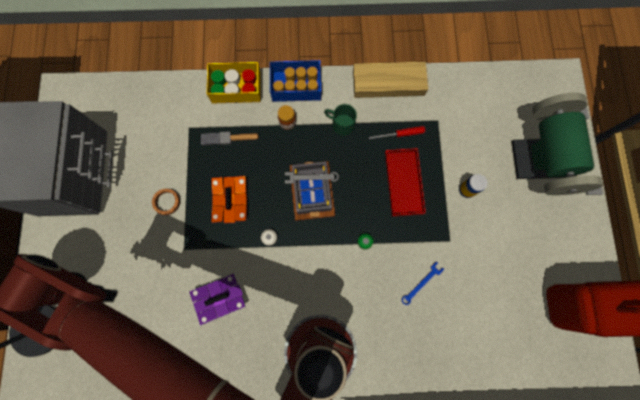

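View pics/scene0.png

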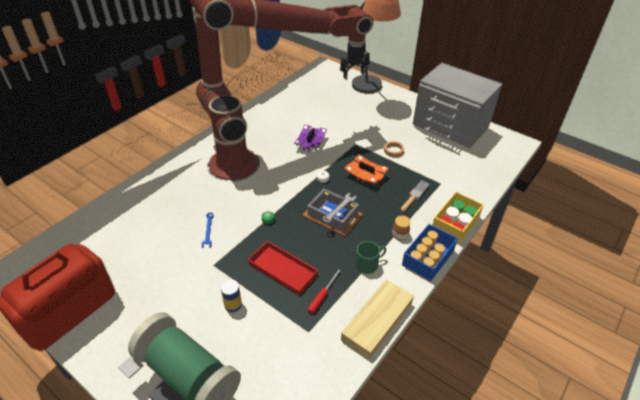

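Top view: wrench lookalikes are the steel wrench across the box at (312,177) and the blue one at (422,284). Cover-shaped things are the orange one at (229,199) and the purple one at (218,299). I choose the steel wrench and the orange cover. The red tray is at (405,182). Next is a close crop to check.

```bash
python3 - <<'E'
from h import *
im=cv2.imread('pics/top0.png')[140:235,195:435]
im=cv2.resize(im,None,fx=3.3,fy=3.3,interpolation=cv2.INTER_CUBIC); cv2.imwrite('pics/c1.png',im); print(im.shape)
E
```

```text
(314, 792, 3)
```

View pics/c1.png

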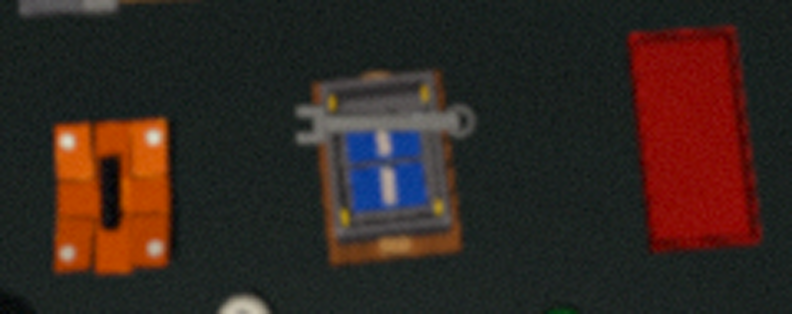

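The crop confirms the choice. The steel wrench lies across the box with its jaw end to the left at (300,123) and its ring to the right at (460,121). The orange cover has a black rib and four white dots. The box's four yellow clips are visible.

```bash
cat > fit.py <<'E'
from h import *
from scipy.optimize import least_squares
def c2f(p): return np.array(p)/3.3+[195,140]
def blobs(d,mask,win,n):
    x0,y0,x1,y1=win; m=np.zeros(mask.shape,np.uint8); m[y0:y1,x0:x1]=mask[y0:y1,x0:x1]
    k,l,s,c=cv2.connectedComponentsWithStats(m); o=np.argsort(-s[1:,4])[:n]+1
    return c[o],s[o,4]
def fit(d,P,px,g,yaw=None):
    P=np.array(P,float);px=np.array(px,float)
    def f(v):
        c,s=np.cos(v[2]),np.sin(v[2]); Q=np.c_[P[:,0]*c-P[:,1]*s+v[0],P[:,0]*s+P[:,1]*c+v[1],P[:,2]]
        return (w2px(d,Q)-px).ravel()
    r=least_squares(f,g,loss='soft_l1'); return r.x,np.abs(r.fun).max()
E
python3 - <<'E'
from fit import *
for n in('top','scene'):
    d=grab(n); hsv=cv2.cvtColor(np.asarray(d['image']),cv2.COLOR_RGB2HSV); H,S,V=cv2.split(hsv)
    W=dict(top=(205,170,252,228),scene=(342,150,392,192))[n]
    org=((S>150)&(H<20)&(V>80)).astype(np.uint8)
    w=((S<100)&(V>130)).astype(np.uint8)
    c,a=blobs(d,w,W,6); print(n,'dots',c.round(1).tolist(),a, px2w(d,c,.043).round(4)[:,:2].tolist())
    W=dict(top=(285,155,340,222),scene=(300,185,365,235))[n]
    c,a=blobs(d,((H>20)&(H<35)&(S>140)&(V>90)).astype(np.uint8),W,6); print('clips',c.round(1).tolist(),a,px2w(d,c,.053).round(4)[:,:2].tolist())
    W=dict(top=(375,140,435,225),scene=(240,235,325,300))[n]
    red=(((H<6)|(H>174))&(S>150)&(V>60)).astype(np.uint8)
    m=np.zeros_like(red);x0,y0,x1,y1=W;m[y0:y1,x0:x1]=red[y0:y1,x0:x1]
    k,l,s,cc=cv2.connectedComponentsWithStats(m);i=s[1:,4].argmax()+1
    cn=max(cv2.findContours((l==i).astype(np.uint8),0,1)[0],key=cv2.contourArea)
    b=cv2.boxPoints(cv2.minAreaRect(cn)); print('tray',b.round(1).tolist(),px2w(d,b,.028).round(4)[:,:2].tolist())
d=grab('top')
pts=c2f([(310,123),(460,121),(340,124),(440,122)]); print('wrench',px2w(d,pts,.067).round(4)[:,:2].tolist())
cr=c2f([(314,84),(441,70),(462,250),(332,264)]);print('cradle',px2w(d,cr,.012).round(4)[:,:2].tolist())
E
```

```text
top dots [[215.0, 182.5], [241.3, 181.2], [241.5, 214.6], [215.0, 216.2]] [12 12 11 10] [[0.5581, 0.3375], [0.5597, 0.2488], [0.445, 0.2469], [0.4425, 0.3346]]
clips [[299.1, 205.2], [323.2, 167.6], [295.5, 170.5], [327.5, 202.5]] [12  8  8  8] [[0.469, 0.0551], [0.5959, -0.029], [0.5887, 0.0648], [0.475, -0.0392]]
tray [[384.1000061035156, 149.5], [417.6000061035156, 145.5], [425.70001220703125, 213.60000610351562], [392.1000061035156, 217.5]] [[0.6629, -0.2432], [0.6736, -0.3608], [0.4321, -0.3676], [0.4222, -0.2543]]
scene dots [[382.7, 153.9], [383.6, 167.6], [372.1, 179.1], [360.0, 157.3], [348.7, 168.0], [389.8, 150.3]] [92  9  8  7  7  6] [[0.5071, 0.4108], [0.559, 0.3357], [0.5613, 0.2447], [0.4426, 0.3303], [0.4452, 0.2423], [0.5184, 0.451]]
clips [[326.7, 193.3], [351.3, 204.7]] [3 3] [[0.4715, 0.0529], [0.5848, 0.0612]]
tray [[245.6999969482422, 262.79998779296875], [261.70001220703125, 236.1999969482422], [318.70001220703125, 270.3999938964844], [302.79998779296875, 297.1000061035156]] [[0.4456, -0.3857], [0.4055, -0.2584], [0.6684, -0.2531], [0.6942, -0.3733]]
wrench [[0.5617, 0.0862], [0.559, -0.0648], [0.5597, 0.056], [0.5586, -0.0446]]
cradle [[0.6202, 0.0855], [0.6315, -0.0493], [0.437, -0.064], [0.4267, 0.07]]
```

```bash
cat > go.py <<'E'
import sys; from h import *
# target x y z (m), yaw of tool y axis (deg, world; mod 180)
x,y,z,w=map(float,sys.argv[1:5]); o=ctrl.get_obs(); C=R.from_rotvec(o['tool_rot'])
def T(w):
    a=np.radians(w); ty=np.array([np.cos(a),np.sin(a),0]); tz=np.array([0,0,-1.]); return R.from_matrix(np.c_[np.cross(ty,tz),ty,tz])
p=o['tool_pos']; cur=C.as_matrix()[:,1]
print('t',round(o['t'],2),'pos',np.round(p,4),'yaw',np.degrees(np.arctan2(cur[1],cur[0])).round(2),'q1,q6',o['q'][[0,5]].round(2),'F',np.round(o['contact_force'],1),'open',round(o['opening'],4),'grip',round(o['grip_force'],1))
print('offset',(C.inv().apply(np.array([x,y,z])-p)*1000).round(1).tolist(),'rot',(C.inv()*T(w)).as_rotvec().round(3).tolist())
E
python3 go.py .560 .010 .15 -1
```

```text
t 0.25 pos [0.2205 0.5845 0.2307] yaw 69.33 q1,q6 [ 1.09 -0.12] F [-0.2  0.7 -0.2] open 0.0853 grip 0.0
offset [-520.5, -417.6, 81.0] rot [-0.001, 0.001, 1.227]
```

```bash
python3 -m handwheel '[{"gripper":0.06,"offset":[-60,-48,0],"rotation":[0,0,0.16]},{"gripper":0.06,"offset":[-110,-88,0],"rotation":[0,0,0.32]},{"gripper":0.06,"offset":[-160,-128,0],"rotation":[0,0,0.48]},{"gripper":0.06,"offset":[-210,-168,0],"rotation":[0,0,0.64]},{"gripper":0.06,"offset":[-260,-208,0],"rotation":[0,0,0.8]},{"gripper":0.06,"offset":[-310,-248,10],"rotation":[0,0,0.96]},{"gripper":0.06,"offset":[-360,-288,20],"rotation":[0,0,1.12]},{"gripper":0.06,"offset":[-408,-328,30],"rotation":[0,0,1.227]}]' 40; python3 go.py .560 .010 .11 -1
```

```text
t: 1.25
tool_pos: [0.4748, 0.154, 0.2053]
tool_rot: [2.244, 2.198, 0.002]
contact_force: [0.6, 0.1, -0.4]
opening: 0.0402
grip_force: 0.0
t 1.25 pos [0.4748 0.154  0.2053] yaw -1.2 q1,q6 [0.16 0.19] F [ 0.6  0.1 -0.4] open 0.0402 grip 0.0
offset [-142.2, 88.1, 95.4] rot [0.001, -0.0, -0.003]
```

```bash
python3 -m handwheel '[{"gripper":0.06,"offset":[-45,28,0],"rotation":[0,0,0]},{"gripper":0.06,"offset":[-90,56,20],"rotation":[0,0,0]},{"gripper":0.06,"offset":[-122,76,45],"rotation":[0,0,0]},{"gripper":0.06,"offset":[-122,76,70],"rotation":[0,0,0]},{"gripper":0.06,"offset":[-122,76,90],"rotation":[0,0,0]},{"gripper":0.06,"offset":[-122,76,90],"rotation":[0,0,0]},{"gripper":0.06,"offset":[-122,76,90],"rotation":[0,0,0]},{"gripper":0.06,"offset":[-122,76,90],"rotation":[0,0,0]}]'; python3 go.py .560 .010 .053 -1; python3 - <<'E'
from h import *
d=grab('scene'); im=cv2.cvtColor(np.asarray(d['image']),4)[150:270,270:430]
cv2.imwrite('pics/s1.png',cv2.resize(im,None,fx=5,fy=5,interpolation=2))
d=grab('top','t1')
E
```

```text
t: 2.25
tool_pos: [0.5487, 0.0329, 0.1168]
tool_rot: [2.238, 2.202, 0.003]
contact_force: [0.4, -0.1, 0.4]
opening: 0.0402
grip_force: 0.0
t 2.25 pos [0.5487 0.0329 0.1168] yaw -0.93 q1,q6 [-0.08 -0.06] F [ 0.4 -0.1  0.4] open 0.0402 grip 0.0
offset [-22.7, 11.5, 63.9] rot [0.003, 0.0, 0.001]
```

View pics/s1.png

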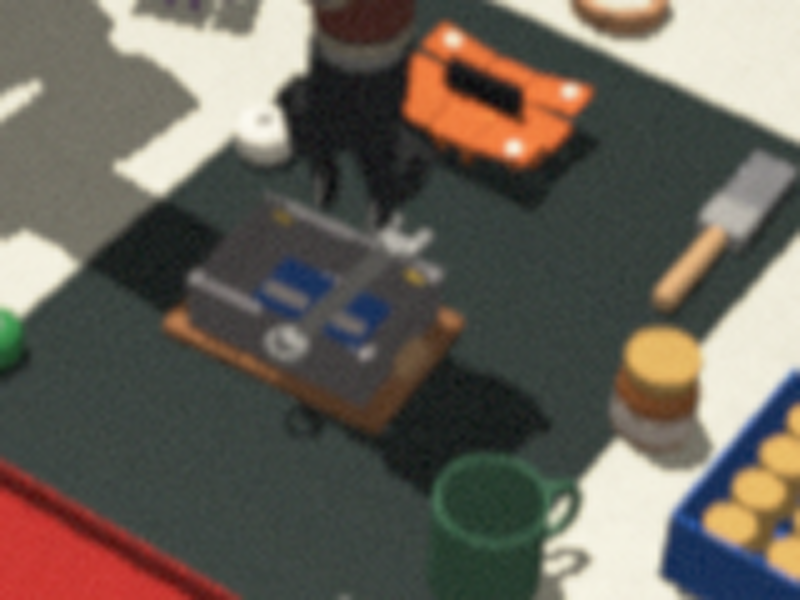

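The picture shows the gripper above the jaw end of the wrench at crop (400,235). The ring end is at (287,343), and nothing has been disturbed. I'll check the wrench axis from this view too.

```bash
python3 - <<'E'
from h import *
d=grab('scene'); a=np.array([(287,343),(405,238),(330,303),(370,268),(200,277),(430,268),(372,398),(272,198)])/5+[270,150]
print(px2w(d,a[:4],.066).round(4)[:,:2].tolist())
E
python3 go.py .560 .010 .09 -1
```

```text
[[0.5638, -0.0655], [0.5683, 0.0812], [0.5643, -0.012], [0.5662, 0.0374]]
t 2.4 pos [0.5484 0.0327 0.1163] yaw -0.95 q1,q6 [-0.08 -0.06] F [-0.5  0.5  0.2] open 0.04 grip 0.0
offset [-22.5, 11.9, 26.3] rot [0.002, 0.0, 0.001]
```

```bash
python3 -m handwheel '[{"gripper":0.06,"offset":[-12,8,10],"rotation":[0,0,0]},{"gripper":0.06,"offset":[-22,14,20],"rotation":[0,0,0]},{"gripper":0.06,"offset":[-22,14,36],"rotation":[0,0,0]},{"gripper":0.06,"offset":[-22,14,52],"rotation":[0,0,0]},{"gripper":0.06,"offset":[-22,14,63],"rotation":[0,0,0]},{"gripper":0.06,"offset":[-22,14,63],"rotation":[0,0,0]},{"gripper":0.9,"offset":[-22,14,63],"rotation":[0,0,0]},{"gripper":0.9,"offset":[-22,14,63],"rotation":[0,0,0]}]' 50;  python3 go.py .560 .010 .053 -1
```

```text
t: 3.4
tool_pos: [0.5622, 0.0103, 0.0532]
tool_rot: [2.239, 2.202, 0.002]
contact_force: [1.3, 0.9, -1.6]
opening: 0.0155
grip_force: 48.7
t 3.4 pos [0.5622 0.0103 0.0532] yaw -0.96 q1,q6 [-0.11 -0.1 ] F [ 1.3  0.9 -1.6] open 0.0155 grip 48.7
offset [-0.4, -2.2, 0.2] rot [0.002, 0.0, 0.001]
```

```bash
python3 -m handwheel '[{"gripper":0.9,"offset":[0,0,-30],"rotation":[0,0,0]},{"gripper":0.9,"offset":[0,0,-70],"rotation":[0,0,0]},{"gripper":0.9,"offset":[-40,0,-110],"rotation":[0,0,0.18]},{"gripper":0.9,"offset":[-80,-2,-120],"rotation":[0,0,0.36]},{"gripper":0.9,"offset":[-120,-3,-120],"rotation":[0,0,0.54]},{"gripper":0.9,"offset":[-160,-5,-120],"rotation":[0,0,0.72]},{"gripper":0.9,"offset":[-200,-6,-120],"rotation":[0,0,0.9]},{"gripper":0.9,"offset":[-240,-7,-120],"rotation":[0,0,1.08]}]';  python3 go.py .548 -.306 .12 -87.7
```

```text
t: 4.4
tool_pos: [0.5502, -0.2308, 0.1725]
tool_rot: [3.056, 0.728, 0.001]
contact_force: [-0.5, -0.0, -1.3]
opening: 0.0153
grip_force: 49.0
t 4.4 pos [ 0.5502 -0.2308  0.1725] yaw -63.2 q1,q6 [-0.52  0.58] F [-0.5 -0.  -1.3] open 0.0153 grip 49.0
offset [-35.9, 66.1, 52.5] rot [0.0, -0.0, 0.428]
```

```bash
python3 -m handwheel '[{"gripper":0.9,"offset":[-10,20,0],"rotation":[0,0,0.14]},{"gripper":0.9,"offset":[-20,40,10],"rotation":[0,0,0.28]},{"gripper":0.9,"offset":[-35,60,20],"rotation":[0,0,0.42]},{"gripper":0.9,"offset":[-35,62,40],"rotation":[0,0,0.42]},{"gripper":0.9,"offset":[-35,62,70],"rotation":[0,0,0.42]},{"gripper":0.9,"offset":[-35,62,90],"rotation":[0,0,0.42]},{"gripper":0.9,"offset":[-35,62,90],"rotation":[0,0,0.42]},{"gripper":0.9,"offset":[-35,62,90],"rotation":[0,0,0.42]}]';  python3 go.py .548 -.306 .01 -87.7; python3 - <<'E'
from h import *
d=grab('scene','s2'); a=cv2.imread('pics/s2.png')[200:320,210:350]
d=grab('top','t2'); b=cv2.imread('pics/t2.png')[120:240,360:460]
cv2.imwrite('pics/c2.png',cv2.resize(np.hstack([a,b]),None,fx=3.3,fy=3.3,interpolation=2))
E
```

```text
t: 5.4
tool_pos: [0.5482, -0.3007, 0.0832]
tool_rot: [3.14, 0.086, 0.002]
contact_force: [0.5, -0.1, -0.0]
opening: 0.0155
grip_force: 49.0
t 5.4 pos [ 0.5482 -0.3007  0.0832] yaw -86.87 q1,q6 [-0.62  0.9 ] F [ 0.5 -0.1 -0. ] open 0.0155 grip 49.0
offset [-0.6, 5.2, 73.2] rot [0.001, -0.001, 0.014]
```

View pics/c2.png

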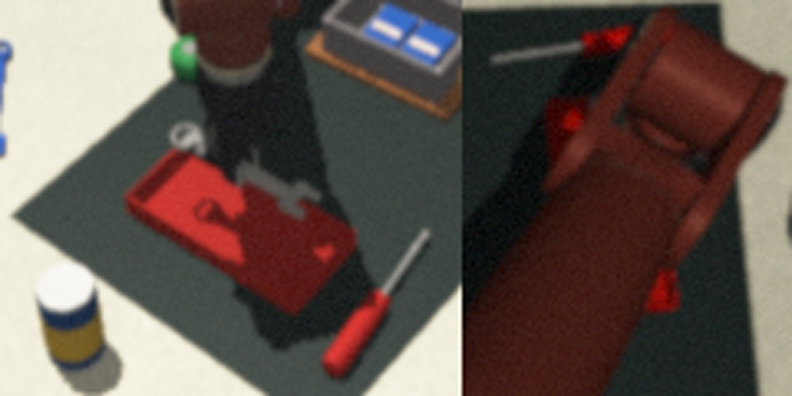

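The wrench is held level above the tray, ring at (187,137) and jaw at (300,195) in the crop. I'm lowering it and letting go.

```bash
python3 -m handwheel '[{"gripper":0.9,"offset":[-1,5,30],"rotation":[0,0,0.014]},{"gripper":0.9,"offset":[-1,5,55],"rotation":[0,0,0.014]},{"gripper":0.9,"offset":[-1,5,68],"rotation":[0,0,0.014]},{"gripper":0.9,"offset":[-1,5,74],"rotation":[0,0,0.014]},{"gripper":0.9,"offset":[-1,5,74],"rotation":[0,0,0.014]},{"gripper":0.9,"offset":[-1,5,74],"rotation":[0,0,0.014]},{"gripper":0.1,"offset":[-1,5,74],"rotation":[0,0,0.014]},{"gripper":0.1,"offset":[-1,5,74],"rotation":[0,0,0.014]}]';  python3 go.py .502 .290 .15 91.5
```

```text
t: 6.5
tool_pos: [0.5474, -0.3061, 0.0092]
tool_rot: [3.14, 0.063, 0.002]
contact_force: [0.4, 0.4, 1.2]
opening: 0.0382
grip_force: 0.0
t 6.5 pos [ 0.5474 -0.3061  0.0092] yaw -87.72 q1,q6 [-0.63  0.9 ] F [0.4 0.4 1.2] open 0.0382 grip 0.0
offset [-21.4, -597.3, -141.4] rot [0.002, 0.002, -3.128]
```

```bash
python3 -m handwheel '[{"gripper":0.1,"offset":[0,0,-40],"rotation":[0,0,0]},{"gripper":0.1,"offset":[0,0,-90],"rotation":[0,0,0]},{"gripper":0.1,"offset":[0,-40,-130],"rotation":[0,0,0]},{"gripper":0.1,"offset":[-4,-100,-140],"rotation":[0,0,0]},{"gripper":0.1,"offset":[-8,-160,-140],"rotation":[0,0,0]},{"gripper":0.1,"offset":[-12,-220,-140],"rotation":[0,0,0]},{"gripper":0.1,"offset":[-16,-280,-140],"rotation":[0,0,0.014]},{"gripper":0.1,"offset":[-16,-340,-140],"rotation":[0,0,0.014]}]'; python3 - <<'E'
from h import *
d=grab('scene','s3'); a=cv2.imread('pics/s3.png')[215:310,210:350]
cv2.imwrite('pics/c3.png',cv2.resize(a,None,fx=4,fy=4,interpolation=2))
E
python3 go.py .502 .290 .15 -88.5
```

```text
t: 7.5
tool_pos: [0.517, 0.0351, 0.1489]
tool_rot: [3.141, 0.04, 0.003]
contact_force: [1.3, 0.1, 0.3]
opening: 0.0385
grip_force: 0.0
t 7.55 pos [0.5162 0.0414 0.1488] yaw -88.23 q1,q6 [-0.07  1.47] F [-0.9  5.3  0.6] open 0.0386 grip 0.0
offset [-6.6, -248.9, 0.1] rot [-0.005, -0.001, 0.005]
```

View pics/c3.png

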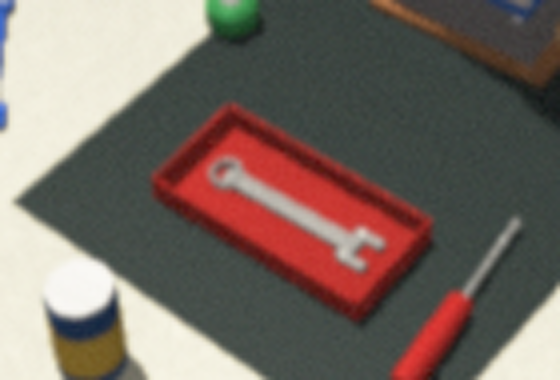

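The wrench lies flat and centred in the tray, ring at (224,172) and jaw at (362,248) in the crop. Next is the cover.

```bash
python3 -m handwheel '[{"gripper":0.1,"offset":[-2,-60,0],"rotation":[0.005,0,0.005]},{"gripper":0.1,"offset":[-4,-120,0],"rotation":[0.005,0,0.005]},{"gripper":0.1,"offset":[-6,-180,0],"rotation":[0.005,0,0.005]},{"gripper":0.1,"offset":[-6,-225,10],"rotation":[0.005,0,0.005]},{"gripper":0.1,"offset":[-6,-245,30],"rotation":[0.005,0,0.005]},{"gripper":0.1,"offset":[-6,-245,50],"rotation":[0.005,0,0.005]},{"gripper":0.1,"offset":[-6,-245,50],"rotation":[0.005,0,0.005]},{"gripper":0.1,"offset":[-6,-245,50],"rotation":[0.005,0,0.005]}]'; python3 go.py .502 .290 .042 -88.5
```

```text
t: 8.55
tool_pos: [0.5055, 0.2771, 0.0987]
tool_rot: [-3.137, -0.03, -0.001]
contact_force: [0.0, 0.3, 0.1]
opening: 0.0382
grip_force: 0.0
t 8.55 pos [0.5055 0.2771 0.0987] yaw -88.89 q1,q6 [0.37 1.92] F [0.  0.3 0.1] open 0.0382 grip 0.0
offset [-3.3, -12.7, 56.7] rot [-0.005, -0.001, -0.007]
```

```bash
python3 -m handwheel '[{"gripper":0.1,"offset":[-3,-13,0],"rotation":[-0.005,0,-0.007]},{"gripper":0.1,"offset":[-3,-13,20],"rotation":[-0.005,0,-0.007]},{"gripper":0.1,"offset":[-3,-13,40],"rotation":[-0.005,0,-0.007]},{"gripper":0.1,"offset":[-3,-13,56],"rotation":[-0.005,0,-0.007]},{"gripper":0.1,"offset":[-3,-13,56],"rotation":[-0.005,0,-0.007]},{"gripper":0.9,"offset":[-3,-13,56],"rotation":[-0.005,0,-0.007]},{"gripper":0.9,"offset":[-3,-13,56],"rotation":[-0.005,0,-0.007]},{"gripper":0.9,"offset":[-3,-13,56],"rotation":[-0.005,0,-0.007]}]' 60; python3 go.py .502 .290 .14 -88.5
```

```text
t: 9.55
tool_pos: [0.5022, 0.2915, 0.043]
tool_rot: [-3.141, -0.044, -0.002]
contact_force: [-0.4, 0.8, -0.3]
opening: 0.0145
grip_force: 61.0
t 9.55 pos [0.5022 0.2915 0.043 ] yaw -88.41 q1,q6 [0.4  1.94] F [-0.4  0.8 -0.3] open 0.0145 grip 61.0
offset [-0.1, 1.5, -97.0] rot [-0.0, -0.001, 0.002]
```

```bash
python3 -m handwheel '[{"gripper":0.9,"offset":[0,0,-30],"rotation":[0,0,0]},{"gripper":0.9,"offset":[0,0,-65],"rotation":[0,0,0]},{"gripper":0.9,"offset":[2,30,-100],"rotation":[0,0,0]},{"gripper":0.9,"offset":[6,80,-107],"rotation":[0,0,-0.02]},{"gripper":0.9,"offset":[10,130,-107],"rotation":[0,0,-0.04]},{"gripper":0.9,"offset":[14,180,-107],"rotation":[0,0,-0.056]},{"gripper":0.9,"offset":[18,230,-107],"rotation":[0,0,-0.056]},{"gripper":0.9,"offset":[21,280,-107],"rotation":[0,0,-0.056]}]'; python3 go.py .531 .012 .15 -85.3;  python3 - <<'E'
from h import *
grab('top','t4')
d=grab('scene','s4'); a=cv2.imread('pics/s4.png')[140:250,270:410]
cv2.imwrite('pics/c4.png',cv2.resize(a,None,fx=5,fy=5,interpolation=2))
E
python3 go.py .531 .012 .12 -85.3
```

```text
t: 10.55
tool_pos: [0.5304, 0.0105, 0.1496]
tool_rot: [3.139, 0.132, 0.001]
contact_force: [1.7, -0.2, -0.4]
opening: 0.0147
grip_force: 61.0
t 10.55 pos [0.5304 0.0105 0.1496] yaw -85.19 q1,q6 [-0.12  1.37] F [ 1.7 -0.2 -0.4] open 0.0147 grip 61.0
offset [0.7, -1.5, -0.4] rot [0.0, -0.001, 0.002]
t 10.65 pos [0.5307 0.0081 0.1496] yaw -85.51 q1,q6 [-0.12  1.37] F [-0.3  1.3 -1.8] open 0.0143 grip 60.9
offset [0.6, -3.9, 29.6] rot [0.002, -0.001, -0.004]
```

View pics/c4.png

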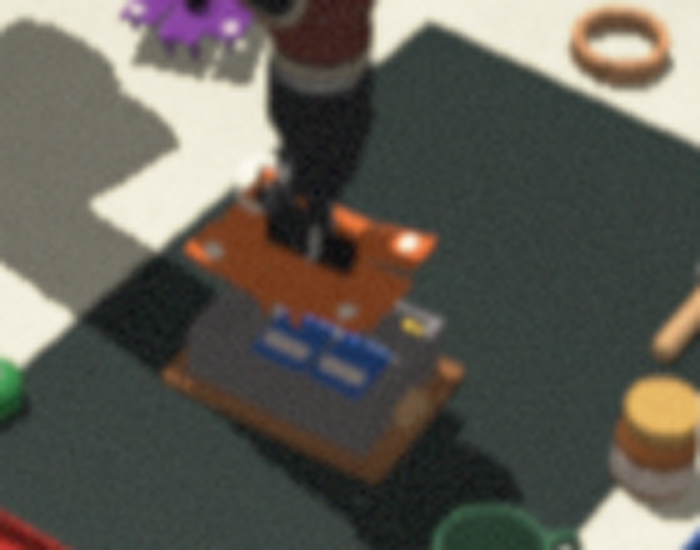

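The cover hangs level over the box. Dots are at crop (210,250), (346,311) and (407,243), and one clip is at (412,326). I'll compare the cover's centre with the box's.

```bash
python3 - <<'E'
from fit import *
d=grab('scene'); a=np.array([(210,250),(346,311),(407,243)])/5+[270,140]
print('dots',px2w(d,a,.150).round(4)[:,:2].tolist())
print(fit(d,[(-.06,-.044,.15),(.06,-.044,.15),(.06,.044,.15)],a,[.53,.01,.08]))
import cv2
s=np.array([(165,375),(375,480),(463,372)])/5+[270,140]
print('box', fit(d,[(-.098,-.068,.012),(.098,-.068,.012),(.098,.068,.012)],s,[.53,.01,.08]))
t=grab('top')
print('boxtop',fit(t,[(.098,.068,.012),(.098,-.068,.012),(-.098,-.068,.012),(-.098,.068,.012)],c2f([(314,84),(441,70),(462,250),(332,264)]),[.53,.01,.08]))
print('boxtopclips',fit(t,[(-.06,.046,.053),(.06,-.046,.053),(.06,.046,.053),(-.06,-.046,.053)],[[299.1, 205.2], [323.2, 167.6], [295.5, 170.5], [327.5, 202.5]],[.53,.01,.08]))
E
python3 go.py .531 .012 .12 -85.3
```

```text
dots [[0.4777, -0.0489], [0.5947, -0.0386], [0.5881, 0.0477]]
(array([ 5.32257367e-01, -2.41974096e-04,  8.33484899e-02]), np.float64(0.3614218100830726))
box (array([0.53753396, 0.00602664, 0.07255513]), np.float64(0.7986632228335679))
boxtop (array([0.52889836, 0.01052347, 0.07852497]), np.float64(0.28574092282048014))
boxtopclips (array([0.53212382, 0.01296464, 0.07831992]), np.float64(0.48126266675160423))
t 10.75 pos [0.5304 0.0114 0.1494] yaw -85.32 q1,q6 [-0.12  1.37] F [-0.5 -0.3 -2.2] open 0.0146 grip 60.9
offset [0.6, -0.5, 29.4] rot [-0.0, -0.0, -0.0]
```

```bash
python3 -m handwheel '[{"gripper":0.9,"offset":[0.6,-0.5,15],"rotation":[0,0,0]},{"gripper":0.9,"offset":[0.6,-0.5,30],"rotation":[0,0,0]},{"gripper":0.9,"offset":[0.6,-0.5,38],"rotation":[0,0,0]},{"gripper":0.9,"offset":[0.6,-0.5,43],"rotation":[0,0,0]},{"gripper":0.9,"offset":[0.6,-0.5,48],"rotation":[0,0,0]},{"gripper":0.9,"offset":[0.6,-0.5,53],"rotation":[0,0,0]},{"gripper":0.9,"offset":[0.6,-0.5,56],"rotation":[0,0,0]},{"gripper":0.9,"offset":[0.6,-0.5,56],"rotation":[0,0,0]}]'; python3 go.py .531 .012 .075 -85.3; python3 -c "
from h import *
print(ctrl.get_obs()['wrist_torque'])"
```

```text
t: 11.75
tool_pos: [0.531, 0.0125, 0.0932]
tool_rot: [-3.139, -0.131, 0.0]
contact_force: [0.6, -0.1, -1.4]
opening: 0.0146
grip_force: 60.9
t 11.75 pos [0.531  0.0125 0.0932] yaw -85.2 q1,q6 [-0.12  1.37] F [ 0.6 -0.1 -1.4] open 0.0146 grip 60.9
offset [0.0, 0.5, 18.2] rot [-0.0, 0.0, 0.002]
[ 0.06661549 -0.03053614  0.01108573]
```

```bash
python3 -m handwheel '[{"gripper":0.9,"offset":[0,0,4],"rotation":[0,0,0]},{"gripper":0.9,"offset":[0,0,8],"rotation":[0,0,0]},{"gripper":0.9,"offset":[0,0,11],"rotation":[0,0,0]},{"gripper":0.9,"offset":[0,0,13],"rotation":[0,0,0]},{"gripper":0.9,"offset":[0,0,15],"rotation":[0,0,0]},{"gripper":0.9,"offset":[0,0,17],"rotation":[0,0,0]},{"gripper":0.9,"offset":[0,0,18],"rotation":[0,0,0]},{"gripper":0.9,"offset":[0,0,18],"rotation":[0,0,0]}]'; python3 go.py .531 .012 .075 -85.3
```

```text
t: 12.75
tool_pos: [0.5311, 0.0126, 0.0753]
tool_rot: [3.139, 0.132, 0.0]
contact_force: [0.2, 0.6, -2.1]
opening: 0.0148
grip_force: 61.0
t 12.75 pos [0.5311 0.0126 0.0753] yaw -85.2 q1,q6 [-0.12  1.37] F [ 0.2  0.6 -2.1] open 0.0148 grip 61.0
offset [-0.2, 0.6, 0.3] rot [0.0, -0.0, 0.002]
```

```bash
python3 -m handwheel '[{"gripper":0.9,"offset":[0,0,0.5],"rotation":[0,0,0]},{"gripper":0.9,"offset":[0,0,1],"rotation":[0,0,0]},{"gripper":0.9,"offset":[0,0,1],"rotation":[0,0,0]},{"gripper":0.1,"offset":[0,0,1],"rotation":[0,0,0]},{"gripper":0.1,"offset":[0,0,1],"rotation":[0,0,0]},{"gripper":0.1,"offset":[0,0,-30],"rotation":[0,0,0]},{"gripper":0.1,"offset":[0,0,-80],"rotation":[0,0,0]},{"gripper":0.1,"offset":[0,0,-120],"rotation":[0,0,0]}]'; python3 -m handwheel '[{"gripper":1,"offset":[-40,0,0],"rotation":[0,0,0]},{"gripper":1,"offset":[-80,0,0],"rotation":[0,0,0]},{"gripper":1,"offset":[-120,0,0],"rotation":[0,0,0]},{"gripper":1,"offset":[-120,0,0],"rotation":[0,0,0]},{"gripper":1,"offset":[-120,0,0],"rotation":[0,0,0]},{"gripper":1,"offset":[-120,0,0],"rotation":[0,0,0]},{"gripper":1,"offset":[-120,0,0],"rotation":[0,0,0]},{"gripper":1,"offset":[-120,0,0],"rotation":[0,0,0]}]';  python3 - <<'E'
from h import *
t=grab('top','t5')
d=grab('scene','s5'); a=cv2.imread('pics/s5.png')[160:250,290:390];b=cv2.imread('pics/t5.png')[150:240,275:350]
cv2.imwrite('pics/c5.png',cv2.resize(np.hstack([a,b]),None,fx=4.5,fy=4.5,interpolation=2))
E
```

```text
t: 13.75
tool_pos: [0.5312, 0.0125, 0.1969]
tool_rot: [3.139, 0.132, 0.001]
contact_force: [0.8, -0.3, 0.2]
opening: 0.0383
grip_force: 0.0
t: 14.75
tool_pos: [0.4118, 0.0026, 0.1952]
tool_rot: [-3.139, -0.132, 0.001]
contact_force: [-0.5, 0.1, 0.4]
opening: -0.0002
grip_force: 0.0
```

View pics/c5.png

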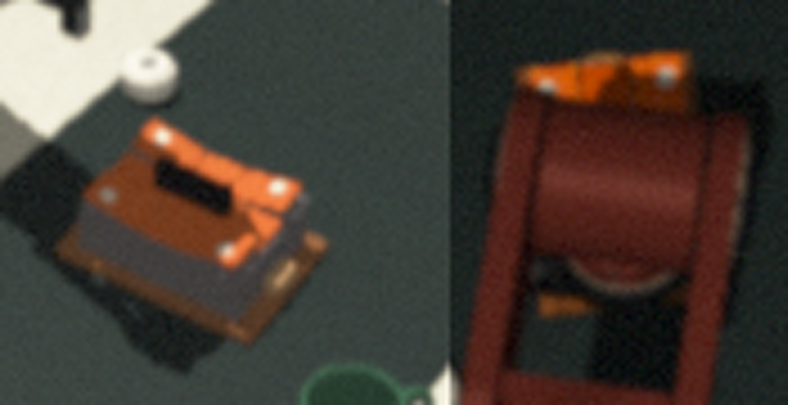

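The cover sits squarely in the box. All four dots are visible in the scene part of the crop at (162,135), (278,187), (228,250) and (108,195).

```bash
python3 - <<'E'
from fit import *
d=grab('scene'); a=np.array([(162,135),(278,187),(228,250),(108,195)])/4.5+[290,160]
P=[(-.06,.044,.075),(.06,.044,.075),(.06,-.044,.075),(-.06,-.044,.075)]
print(fit(d,P,a,[.53,.01,.08])); print(px2w(d,a,.075).round(4)[:,:2].tolist())
t=grab('top'); b=(np.array([(546,85),(667,76)])-[450,0])/4.5+[275,150]; print(px2w(t,b,.075).round(4)[:,:2].tolist())
E
python3 go.py .4677 .0511 .10 -85.3
```

```text
(array([0.53456413, 0.00900344, 0.0923434 ]), np.float64(0.6101691294010152))
[[0.4715, 0.0477], [0.5881, 0.0573], [0.5983, -0.0293], [0.4803, -0.0399]]
[[0.5875, 0.0607], [0.5916, -0.0287]]
t 14.95 pos [0.4115 0.0026 0.1953] yaw -85.2 q1,q6 [-0.18  1.31] F [-0.1 -0.6  0. ] open -0.0001 grip 0.0
offset [60.1, -43.6, 95.2] rot [-0.0, 0.0, 0.002]
```

```bash
python3 -m handwheel '[{"gripper":1,"offset":[30,-22,20],"rotation":[0,0,0.002]},{"gripper":1,"offset":[61,-43.5,50],"rotation":[0,0,0.002]},{"gripper":1,"offset":[61,-43.5,80],"rotation":[0,0,0.002]},{"gripper":1,"offset":[61,-43.5,100],"rotation":[0,0,0.002]},{"gripper":1,"offset":[61,-43.5,112],"rotation":[0,0,0.002]},{"gripper":1,"offset":[61,-43.5,116],"rotation":[0,0,0.002]},{"gripper":1,"offset":[61,-43.5,118],"rotation":[0,0,0.002]},{"gripper":1,"offset":[61,-43.5,118],"rotation":[0,0,0.002]}]'; python3 go.py .4685 .0508 .067 -85.3
```

```text
t: 15.95
tool_pos: [0.4691, 0.0509, 0.0781]
tool_rot: [3.139, 0.128, 0.002]
contact_force: [-0.5, 0.2, -0.2]
opening: 0.0002
grip_force: 0.0
t 15.95 pos [0.4691 0.0509 0.0781] yaw -85.32 q1,q6 [-0.05  1.44] F [-0.5  0.2 -0.2] open 0.0002 grip 0.0
offset [-0.7, 0.0, 11.1] rot [0.0, -0.001, -0.0]
```

```bash
python3 -m handwheel '[{"gripper":1,"offset":[0,0,1],"rotation":[0,0,0]},{"gripper":1,"offset":[0,0,2],"rotation":[0,0,0]},{"gripper":1,"offset":[0,0,3],"rotation":[0,0,0]},{"gripper":1,"offset":[0,0,4],"rotation":[0,0,0]},{"gripper":1,"offset":[0,0,5],"rotation":[0,0,0]},{"gripper":1,"offset":[0,0,6],"rotation":[0,0,0]},{"gripper":1,"offset":[0,0,7],"rotation":[0,0,0]},{"gripper":1,"offset":[0,0,7],"rotation":[0,0,0]}]'; python3 -m handwheel '[{"gripper":1,"offset":[0,0,0.5],"rotation":[0,0,0]},{"gripper":1,"offset":[0,0,1],"rotation":[0,0,0]},{"gripper":1,"offset":[0,0,1.5],"rotation":[0,0,0]},{"gripper":1,"offset":[0,0,2],"rotation":[0,0,0]},{"gripper":1,"offset":[0,0,2.5],"rotation":[0,0,0]},{"gripper":1,"offset":[0,0,3],"rotation":[0,0,0]},{"gripper":1,"offset":[0,0,3],"rotation":[0,0,0]},{"gripper":1,"offset":[0,0,3],"rotation":[0,0,0]}]';python3 go.py .4685 .0508 .067 -85.3
```

```text
t: 16.95
tool_pos: [0.469, 0.0506, 0.0708]
tool_rot: [3.138, 0.129, 0.001]
contact_force: [-0.5, -1.7, 3.5]
opening: 0.0
grip_force: 1.5
t: 17.95
tool_pos: [0.4686, 0.051, 0.0674]
tool_rot: [-3.139, -0.129, -0.0]
contact_force: [-1.3, 0.6, 2.9]
opening: -0.0001
grip_force: 1.2
t 17.95 pos [0.4686 0.051  0.0674] yaw -85.31 q1,q6 [-0.05  1.44] F [-1.3  0.6  2.9] open -0.0001 grip 1.2
offset [-0.1, 0.2, 0.4] rot [-0.0, -0.0, -0.0]
```

```bash
python3 -m handwheel '[{"gripper":1,"offset":[0,0,0.5],"rotation":[0,0,0]},{"gripper":1,"offset":[0,0,0.8],"rotation":[0,0,0]},{"gripper":1,"offset":[0,0,1],"rotation":[0,0,0]},{"gripper":1,"offset":[0,0,1.2],"rotation":[0,0,0]},{"gripper":1,"offset":[0,0,1.4],"rotation":[0,0,0]},{"gripper":1,"offset":[0,0,1.5],"rotation":[0,0,0]},{"gripper":1,"offset":[0,0,1.5],"rotation":[0,0,0]},{"gripper":1,"offset":[0,0,1.5],"rotation":[0,0,0]}]';python3 go.py .4685 .0508 .067 -85.3
```

```text
t: 18.95
tool_pos: [0.4687, 0.051, 0.067]
tool_rot: [3.139, 0.129, -0.001]
contact_force: [-5.9, 1.5, 10.9]
opening: -0.0001
grip_force: 5.0
t 18.95 pos [0.4687 0.051  0.067 ] yaw -85.31 q1,q6 [-0.05  1.44] F [-5.9  1.5 10.9] open -0.0001 grip 5.0
offset [-0.2, 0.2, -0.0] rot [0.0, 0.001, -0.0]
```

```bash
python3 -m handwheel '[{"gripper":1,"offset":[0,0,0.6],"rotation":[0,0,0]},{"gripper":1,"offset":[0,0,1.2],"rotation":[0,0,0]},{"gripper":1,"offset":[0,0,1.5],"rotation":[0,0,0]},{"gripper":1,"offset":[0,0,1.5],"rotation":[0,0,0]},{"gripper":1,"offset":[0,0,1.5],"rotation":[0,0,0]},{"gripper":1,"offset":[0,0,1.5],"rotation":[0,0,0]},{"gripper":1,"offset":[0,0,1.5],"rotation":[0,0,0]},{"gripper":1,"offset":[0,0,1.5],"rotation":[0,0,0]}]'; python3 -m handwheel '[{"gripper":1,"offset":[0,0,-8],"rotation":[0,0,0]},{"gripper":1,"offset":[0,0,-18],"rotation":[0,0,0]},{"gripper":1,"offset":[40,0,-20],"rotation":[0,0,0]},{"gripper":1,"offset":[80,0,-20],"rotation":[0,0,0]},{"gripper":1,"offset":[120,0,-20],"rotation":[0,0,0]},{"gripper":1,"offset":[120,0,-16],"rotation":[0,0,0]},{"gripper":1,"offset":[120,0,-13],"rotation":[0,0,0]},{"gripper":1,"offset":[120,0,-13],"rotation":[0,0,0]}]';python3 go.py .588 .0605 .067 -85.3
```

```text
t: 19.95
tool_pos: [0.4687, 0.051, 0.0669]
tool_rot: [3.139, 0.129, -0.003]
contact_force: [-10.7, 0.4, 18.9]
opening: -0.0004
grip_force: 9.6
t: 20.95
tool_pos: [0.5869, 0.0607, 0.0768]
tool_rot: [3.139, 0.128, -0.002]
contact_force: [0.3, -0.2, 1.0]
opening: 0.0002
grip_force: 0.1
t 20.95 pos [0.5869 0.0607 0.0768] yaw -85.31 q1,q6 [-0.02  1.47] F [ 0.3 -0.2  1. ] open 0.0002 grip 0.1
offset [1.1, 0.3, 9.8] rot [-0.0, 0.001, -0.0]
```

Corner 3 went hard on the rim. Now corner 0.

```bash
python3 -m handwheel '[{"gripper":1,"offset":[1,0,1],"rotation":[0,0,0]},{"gripper":1,"offset":[1,0,2],"rotation":[0,0,0]},{"gripper":1,"offset":[1,0,3],"rotation":[0,0,0]},{"gripper":1,"offset":[1,0,4],"rotation":[0,0,0]},{"gripper":1,"offset":[1,0,5],"rotation":[0,0,0]},{"gripper":1,"offset":[1,0,6],"rotation":[0,0,0]},{"gripper":1,"offset":[1,0,7],"rotation":[0,0,0]},{"gripper":1,"offset":[1,0,7.5],"rotation":[0,0,0]}]'; python3 -m handwheel '[{"gripper":1,"offset":[0,0,0.5],"rotation":[0,0,0]},{"gripper":1,"offset":[0,0,1],"rotation":[0,0,0]},{"gripper":1,"offset":[0,0,1.5],"rotation":[0,0,0]},{"gripper":1,"offset":[0,0,2],"rotation":[0,0,0]},{"gripper":1,"offset":[0,0,2.5],"rotation":[0,0,0]},{"gripper":1,"offset":[0,0,3],"rotation":[0,0,0]},{"gripper":1,"offset":[0,0,3.5],"rotation":[0,0,0]},{"gripper":1,"offset":[0,0,3.5],"rotation":[0,0,0]}]';python3 -m handwheel '[{"gripper":1,"offset":[0,0,0.5],"rotation":[0,0,0]},{"gripper":1,"offset":[0,0,1],"rotation":[0,0,0]},{"gripper":1,"offset":[0,0,1.3],"rotation":[0,0,0]},{"gripper":1,"offset":[0,0,1.5],"rotation":[0,0,0]},{"gripper":1,"offset":[0,0,1.5],"rotation":[0,0,0]},{"gripper":1,"offset":[0,0,1.5],"rotation":[0,0,0]},{"gripper":1,"offset":[0,0,1.5],"rotation":[0,0,0]},{"gripper":1,"offset":[0,0,1.5],"rotation":[0,0,0]}]'
```

```text
t: 21.95
tool_pos: [0.5906, 0.0603, 0.071]
tool_rot: [3.138, 0.128, 0.005]
contact_force: [1.1, -2.6, 3.1]
opening: 0.0001
grip_force: 1.7
t: 22.95
tool_pos: [0.5889, 0.0612, 0.067]
tool_rot: [-3.138, -0.129, 0.002]
contact_force: [-3.2, 1.3, 6.7]
opening: -0.0001
grip_force: 3.5
t: 23.95
tool_pos: [0.589, 0.0612, 0.067]
tool_rot: [-3.139, -0.129, 0.003]
contact_force: [-7.9, 1.7, 13.7]
opening: -0.0003
grip_force: 7.1
```

```bash
python3 -m handwheel '[{"gripper":1,"offset":[0,0,-8],"rotation":[0,0,0]},{"gripper":1,"offset":[0,0,-18],"rotation":[0,0,0]},{"gripper":1,"offset":[0,30,-20],"rotation":[0,0,0]},{"gripper":1,"offset":[0,60,-20],"rotation":[0,0,0]},{"gripper":1,"offset":[0,88,-20],"rotation":[0,0,0]},{"gripper":1,"offset":[0,88,-16],"rotation":[0,0,0]},{"gripper":1,"offset":[0,88,-13],"rotation":[0,0,0]},{"gripper":1,"offset":[0,88,-13],"rotation":[0,0,0]}]';python3 go.py .5945 -.0275 .067 -85.3
```

```text
t: 24.95
tool_pos: [0.596, -0.026, 0.0773]
tool_rot: [-3.139, -0.13, 0.001]
contact_force: [-0.5, -0.1, -0.4]
opening: 0.0
grip_force: 0.0
t 24.95 pos [ 0.596  -0.026   0.0773] yaw -85.26 q1,q6 [-0.17  1.32] F [-0.5 -0.1 -0.4] open 0.0 grip 0.0
offset [-1.6, 1.4, 10.3] rot [-0.0, 0.001, 0.001]
```

```bash
python3 -m handwheel '[{"gripper":1,"offset":[-1.5,1.5,1],"rotation":[0,0,0]},{"gripper":1,"offset":[-1.5,1.5,2],"rotation":[0,0,0]},{"gripper":1,"offset":[-1.5,1.5,3],"rotation":[0,0,0]},{"gripper":1,"offset":[-1.5,1.5,4],"rotation":[0,0,0]},{"gripper":1,"offset":[-1.5,1.5,5],"rotation":[0,0,0]},{"gripper":1,"offset":[-1.5,1.5,6],"rotation":[0,0,0]},{"gripper":1,"offset":[-1.5,1.5,7],"rotation":[0,0,0]},{"gripper":1,"offset":[-1.5,1.5,7.5],"rotation":[0,0,0]}]'; python3 -m handwheel '[{"gripper":1,"offset":[0,0,0.5],"rotation":[0,0,0]},{"gripper":1,"offset":[0,0,1],"rotation":[0,0,0]},{"gripper":1,"offset":[0,0,1.5],"rotation":[0,0,0]},{"gripper":1,"offset":[0,0,2],"rotation":[0,0,0]},{"gripper":1,"offset":[0,0,2.5],"rotation":[0,0,0]},{"gripper":1,"offset":[0,0,3],"rotation":[0,0,0]},{"gripper":1,"offset":[0,0,3.5],"rotation":[0,0,0]},{"gripper":1,"offset":[0,0,3.5],"rotation":[0,0,0]}]';python3 -m handwheel '[{"gripper":1,"offset":[0,0,0.5],"rotation":[0,0,0]},{"gripper":1,"offset":[0,0,1],"rotation":[0,0,0]},{"gripper":1,"offset":[0,0,1.5],"rotation":[0,0,0]},{"gripper":1,"offset":[0,0,2],"rotation":[0,0,0]},{"gripper":1,"offset":[0,0,2],"rotation":[0,0,0]},{"gripper":1,"offset":[0,0,2],"rotation":[0,0,0]},{"gripper":1,"offset":[0,0,2],"rotation":[0,0,0]},{"gripper":1,"offset":[0,0,2],"rotation":[0,0,0]}]'
python3 -m handwheel '[{"gripper":1,"offset":[0,0,-8],"rotation":[0,0,0]},{"gripper":1,"offset":[0,0,-18],"rotation":[0,0,0]},{"gripper":1,"offset":[-40,0,-20],"rotation":[0,0,0]},{"gripper":1,"offset":[-80,0,-20],"rotation":[0,0,0]},{"gripper":1,"offset":[-120,0,-20],"rotation":[0,0,0]},{"gripper":1,"offset":[-120,0,-16],"rotation":[0,0,0]},{"gripper":1,"offset":[-120,0,-13],"rotation":[0,0,0]},{"gripper":1,"offset":[-120,0,-13],"rotation":[0,0,0]}]';python3 go.py .4755 -.037 .067 -85.3
```

```text
t: 25.95
tool_pos: [0.5965, -0.0275, 0.0726]
tool_rot: [-3.137, -0.129, -0.005]
contact_force: [-1.7, 3.7, 10.0]
opening: 0.0002
grip_force: 4.9
t: 26.95
tool_pos: [0.595, -0.0286, 0.067]
tool_rot: [3.139, 0.128, -0.0]
contact_force: [-1.0, -0.3, 4.8]
opening: -0.0002
grip_force: 2.1
t: 27.95
tool_pos: [0.595, -0.0287, 0.067]
tool_rot: [3.139, 0.129, -0.001]
contact_force: [-7.6, -0.4, 14.2]
opening: 0.0001
grip_force: 7.0
t: 28.95
tool_pos: [0.4763, -0.0383, 0.0779]
tool_rot: [-3.139, -0.129, -0.0]
contact_force: [0.6, -0.3, 0.4]
opening: 0.0001
grip_force: 0.0
t 28.95 pos [ 0.4763 -0.0383  0.0779] yaw -85.3 q1,q6 [-0.24  1.25] F [ 0.6 -0.3  0.4] open 0.0001 grip 0.0
offset [-0.7, -1.3, 10.9] rot [-0.0, -0.0, -0.0]
```

Corner 1 snapped: the force went from 10 N to 4.8 N, then 14 N on the rim. Now corner 2.

```bash
python3 -m handwheel '[{"gripper":1,"offset":[-1,-1,1],"rotation":[0,0,0]},{"gripper":1,"offset":[-1,-1,2],"rotation":[0,0,0]},{"gripper":1,"offset":[-1,-1,3],"rotation":[0,0,0]},{"gripper":1,"offset":[-1,-1,4],"rotation":[0,0,0]},{"gripper":1,"offset":[-1,-1,5],"rotation":[0,0,0]},{"gripper":1,"offset":[-1,-1,6],"rotation":[0,0,0]},{"gripper":1,"offset":[-1,-1,7],"rotation":[0,0,0]},{"gripper":1,"offset":[-1,-1,7.5],"rotation":[0,0,0]}]'; python3 -m handwheel '[{"gripper":1,"offset":[0,0,0.5],"rotation":[0,0,0]},{"gripper":1,"offset":[0,0,1],"rotation":[0,0,0]},{"gripper":1,"offset":[0,0,1.5],"rotation":[0,0,0]},{"gripper":1,"offset":[0,0,2],"rotation":[0,0,0]},{"gripper":1,"offset":[0,0,2.5],"rotation":[0,0,0]},{"gripper":1,"offset":[0,0,3],"rotation":[0,0,0]},{"gripper":1,"offset":[0,0,3.5],"rotation":[0,0,0]},{"gripper":1,"offset":[0,0,3.5],"rotation":[0,0,0]}]';python3 -m handwheel '[{"gripper":1,"offset":[0,0,0.5],"rotation":[0,0,0]},{"gripper":1,"offset":[0,0,1],"rotation":[0,0,0]},{"gripper":1,"offset":[0,0,1.5],"rotation":[0,0,0]},{"gripper":1,"offset":[0,0,2],"rotation":[0,0,0]},{"gripper":1,"offset":[0,0,2],"rotation":[0,0,0]},{"gripper":1,"offset":[0,0,2],"rotation":[0,0,0]},{"gripper":1,"offset":[0,0,2],"rotation":[0,0,0]},{"gripper":1,"offset":[0,0,2],"rotation":[0,0,0]}]'
python3 -m handwheel '[{"gripper":1,"offset":[0,0,-20],"rotation":[0,0,0]},{"gripper":1,"offset":[0,0,-60],"rotation":[0,0,0]},{"gripper":1,"offset":[-20,30,-110],"rotation":[0,0,0]},{"gripper":1,"offset":[-50,60,-150],"rotation":[0,0,0]},{"gripper":1,"offset":[-60,110,-150],"rotation":[0,0,0]},{"gripper":1,"offset":[-60,160,-150],"rotation":[0,0,0]},{"gripper":1,"offset":[-60,200,-150],"rotation":[0,0,0]},{"gripper":1,"offset":[-60,200,-150],"rotation":[0,0,0]}]'
python3 - <<'E'
from h import *
t=grab('top','t6')
d=grab('scene','s6'); a=cv2.imread('pics/s6.png')[160:250,290:390];b=cv2.imread('pics/t6.png')[150:240,275:350]
cv2.imwrite('pics/c6.png',cv2.resize(np.hstack([a,b]),None,fx=4.5,fy=4.5,interpolation=2))
E
```

```text
t: 29.95
tool_pos: [0.4745, -0.0374, 0.0706]
tool_rot: [3.139, 0.128, 0.0]
contact_force: [-0.4, 0.4, 1.2]
opening: -0.0001
grip_force: 1.0
t: 30.95
tool_pos: [0.4743, -0.0373, 0.067]
tool_rot: [-3.139, -0.128, 0.001]
contact_force: [-3.4, 0.6, 4.8]
opening: 0.0002
grip_force: 2.2
t: 31.95
tool_pos: [0.4743, -0.0373, 0.0669]
tool_rot: [-3.139, -0.129, 0.003]
contact_force: [-11.0, 1.6, 17.6]
opening: 0.0002
grip_force: 8.4
t: 32.95
tool_pos: [0.4308, -0.2437, 0.2144]
tool_rot: [3.139, 0.123, 0.0]
contact_force: [0.3, -0.2, 0.2]
opening: -0.0003
grip_force: 0.0
```

View pics/c6.png

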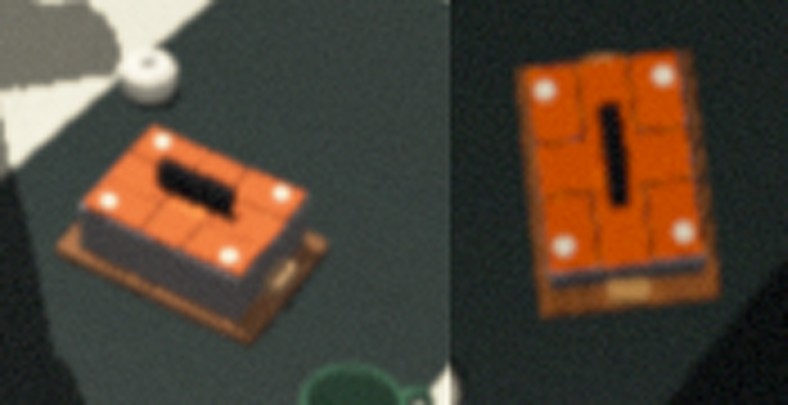

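All four dots have dropped by the same amount, about 6 crop px each: (162,141), (281,193), (228,256) and (108,201). The plate looks flat in both views, so I'm handing in.

```bash
python3 -c "
from station import ctrl
print(ctrl.finish_job())"
```

```text
the job is handed in; nothing more can be done
None
```

I handed the job in at about 33 s: the wrench is flat in the red tray, and the orange cover is on the box with all four tabs pressed down and level in the last pictures. The hand-in call gave no verdict.

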